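# Space the cleaned printer rollers on the drying rack

## Task

Take the U-shaped wooden spacing gauge by its handle, lower it astride the first roller with its thick leg on the end-plate side, and draw the roller towards the tall end plate until the thick leg meets the plate; then step the gauge on and draw the second roller in the same way until the thick leg meets the first roller, without pushing that one out of place. This leaves the same clear gap of about 60 mm before each roller; finally stand the gauge upright on the bench, off the rack, and let go.

Things in the scene. Friction and masses are not known exactly. Their poses are not given: they have to be found in the camera images.
- rack: Fixed aluminium rack: rails along its y, tops 25 mm above the bench; at its right-hand end seen from the robot a tall end plate (130 mm wide, 100 high). Origin: bench height, middle of the plate's inner face. +y runs along the rails past first then second roller to a low stop (32 mm high) at 305 mm; z up. Turned under 10 degrees, so +y is roughly the robot's left.
- roller_a (a point): First roller, next to the end plate: centre of a black rubber roller, 30 mm diameter, 110 long, lying across the rails, axis 65 mm above the bench. Its grey carrier (24 mm along y, 136 along x, 76 high) slides only along the rack's y against 2.5 N of friction and stays where left. Wanted: a clear gap of 60 mm between plate and rubber.
- roller_b (a point): Second roller, farther from the end plate: centre of a roller and carrier just like the first. Wanted: a clear gap of 60 mm between the two rubbers. Work with the gauge's underside 30 to 45 mm above the bench: its legs then clear the rails and straddle roller and carrier, its bridge clears the roller, and its thin leg pulls the roller.
- gauge_mid (a point): Loose wooden U-shaped gauge, 135 mm high, 50 deep (x), 0.2 kg, robot's side of rack; like the solid block but slotted. Point: 67.5 up, mid-slot, under the handle. Slot y -26 to 26, open below, 60 high; thick leg y -64 to -26 (end-plate side), thin leg y 26 to 38; bridge top 80 up. Handle 26 thick (y), 50 (x), 55 high, centre 40 above point. Axes within 20 degrees of the robot's.
Not all that is in view belongs to the job. What is shaped like the part that bears gauge_mid but blue or pink is not meant.

How it is judged (in metres and radians):
On the way, in this order (a step that is already met when the one before it is completed fails the run):
1. with the gauge lowered astride it, the first roller has been drawn to its gap of 60 mm (within 12 mm) from the end plate (y of roller_a in the frame of rack between 0.063 and 0.087 m and horizontal distance between gauge_mid and roller_a below 0.03 m and height (world z) of gauge_mid below 0.125 m), for 0.2 s.
2. with the gauge lowered astride it, the second roller has been drawn to its gap of 60 mm (within 12 mm) from the first, whose own gap is still right (y of roller_a in the frame of rack between 0.063 and 0.087 m and horizontal distance between roller_a and roller_b between 0.078 and 0.102 m and horizontal distance between gauge_mid and roller_b below 0.03 m and height (world z) of gauge_mid below 0.125 m), for 0.2 s.
At the end, for the whole second after the job is handed in: The clear gaps between end plate and first roller and between first and second roller are both 60 mm, each within 12 mm (roller axes 75 mm from the plate's inner face and 90 mm apart), and the gauge stands upright (within 10 degrees) and at rest on the bench, off the rack (y of roller_a in the frame of rack between 0.063 and 0.087 m and horizontal distance between roller_a and roller_b between 0.078 and 0.102 m and height (world z) of gauge_mid below 0.075 m and angle between gauge_mid's own z axis and vertical below 0.17 rad and linear speed of gauge below 0.02 m/s); the robot touches nothing.
It also fails if it takes over 56 s, if anything falls off the work surface, if the arm or the gripper's body presses on something with over 40 N, if the wrist force passes 120 N, or if a joint passes its speed limit or range.

## Robot

A 7-joint arm with a two-finger parallel gripper is mounted at the origin on the work surface. World frame = base frame: x ahead of the robot, y to its left, z up, the work surface at z = 0. Lengths are in mm, angles in rad, forces in N, time in s.
With the tool pointing down it reaches from about 350 to 900 mm from the base axis. Payload 7.2 kg.
Tool frame: the origin (TCP) lies at the very end of the fingers, on their centre line; the grasp point (between the pads) lies 19 mm behind it; z points along the fingers, y is the line along which they close (so a half turn about z gives the same grasp; the last joint's range is limited). The gripper opens to 85 mm and grips with 20 to 120 N. Pads are 22 mm wide; open, the fingers measure 114 mm over their backs; the gripper's body (76 mm by 85 mm) begins 54 mm behind the grasp point. The pads swing forward as they close: fully open they stand 13 mm farther back than shut.
Start: joints at [-1.177, 0.411, -0.013, 1.596, 0.006, 1.134, -0.082], TCP at [278.484, 559.531, 231.297] pointing down, gripper open.
Joint ranges: [-2.95, 2.95], [-0.29, 1.99], [-1.47, 1.44], [0.14, 2.54], [-1.03, 4.17], [0.13, 1.85], [-2.86, 2.86]. Speed limits (rad/s): [2.39, 2.39, 3.01, 3.01, 3.14, 3.14, 3.14].

## Interface

Orientations are given as a rotation vector (axis times angle).
In Python, from workcell import read_state, imaging, arm gives the robot as it stands. The module is installed in compiled form; this text tells all that it offers.
- The arm moves only by the tool move_arm, never from a script. Its argument "rows" is a list of rows, each a list of 7 numbers: the shift along the world's x, y, z in units of 300 mm (1.0 is 300 mm), then the turn, a rotation vector about the world's x, y, z in units of 90 degrees (1.0 is 90 degrees), then the opening, from 0 (shut) to 1 (fully open). In form: [[tx, ty, tz, rx, ry, rz, gripper], ...]. A call has exactly 8 rows; each row is the pose to reach, as a shift and turn from the pose commanded when the call began; what a row does not reach only later rows make up. A row lasts 1/10 s, in which the tool goes at most 50 mm and 8.59 degrees, less where a joint would pass 70% of its speed; a pose out of reach is approached as far as the arm can. A call with a number of a shift or a turn outside -1 to 1 is refused whole. A call with a gripper value outside its range is refused whole. The fingers move at their own pace and stop on an object; "newtons" is the grip in N (left out, the last holds). Time passes only in rows, so rows that repeat a pose let the fingers close, or fill a call up. It gives the time, the measured TCP pose, the force, the opening and the grip force at its end, in the units of the state.
- read_state(): the state, without advancing time (a new reading comes with each control period).
- imaging.get_image(name): name is "side" or "top" or "wrist"; returns (picture, depth): 400x640x3 uint8, red, green, blue; 400x640 float32, mm along the optical axis (not along the pixel's ray), 0 where there is no reading.
- imaging.get_calibration(name): a dict with "fovy" (degrees; the focal length in pixels is half the picture's height over the tangent of half this angle, whatever the lens; pixels are square), "cx", "cy" (the principal point, pixels), "R" (3x3) and "t" (3): a world point X has camera coordinates R X + t; the wrist camera has in their place "T_tool_cam" (4x4, takes a point from camera to tool coordinates, whose origin is the TCP and whose axes are the flange's). Camera axes: x right, y down, z forward; pixel columns grow to the right and rows downward; lengths in mm; the calibration is good to about 2 mm. A picture is of the moment at which its call begins: read the wrist's pose just before it. get_calibration takes no time and is no camera call.
- arm.close_job(): hands the job in; it is judged then, once.
The state is a dict: "clock": time; "joint_pos": joint angles; "qvel": joint speeds; "tau": joint torques, N m; "tcp_pos": TCP position; "ee_rot": TCP orientation; "ft_force": force on the tool from outside, world axes, zero at the start; "torque": the same for the moment, N m; "gripper_width": opening from 0.0 (shut) to 1.0 (fully open); "grip_force": force on a finger pad.
Only numpy, scipy, OpenCV 4.12 (cv2) and the standard library are available. Lean on these libraries where they do the work, as an engineer would, in place of code of your own. Each camera call takes 0.05 s, during which the arm holds its last target. There are 200 camera calls.

## Working session

There is one attempt and no reset: what is moved stays moved. The work goes in short steps, Python scripts to look and compute and a tool call to move; the robot and the scene stay as the last step left them, time stands still between calls to the robot, and variables do not carry over. Pictures are saved under pics/ and viewed, at most 10 in all, crops included, and the job is handed in when it is done.

Besides the shell and the picture viewer there is one more tool, called after "Request:" by a JSON object that holds its "name" and its "arguments", one argument or row to a line. move_arm: Moves the arm, as the interface text tells. Shifts and turns lie within -1 to 1; 1 stands for 300 mm of shift or 90 degrees of turn. Its arguments: {"type":"object","properties":{"rows":{"type":"array","items":{"type":"array","items":{"type":"number","minimum":-1,"maximum":1}}},"newtons":{"type":"number"}},"required":["rows"]}

```bash
mkdir -p pics
cat > h.py <<'E'
import numpy as np, cv2
from workcell import read_state, imaging, arm
def K(c): return 200/np.tan(np.radians(c["fovy"])/2)
def cloud(name):
    st=read_state(); c=imaging.get_calibration(name); im,d=imaging.get_image(name)
    f=K(c); v,u=np.mgrid[:400,:640]
    P=np.stack([(u-c["cx"])*d/f,(v-c["cy"])*d/f,d],-1)
    if "R" in c: W=(P-np.array(c["t"]))@np.array(c["R"])
    else:
        T=np.array(c["T_tool_cam"]); R=cv2.Rodrigues(np.array(st["ee_rot"],float))[0]
        W=(P@T[:3,:3].T+T[:3,3])@R.T+np.array(st["tcp_pos"])
    W[d==0]=np.nan
    return im,W
E
python3 - <<'E'
from h import *
for n in("side","top"):
    im,W=cloud(n); cv2.imwrite(f"pics/{n}0.png",im[...,::-1]); np.save(n,W)
print(read_state())
for n in("side","top"): print(imaging.get_calibration(n))
E
```

```text
{'clock': 0.1, 'joint_pos': array([-1.17720164,  0.41182865, -0.01272824,  1.5969302 ,  0.00557644,
        1.13430168, -0.08220725]), 'qvel': array([-0.00034339, -0.00188518,  0.00023545, -0.00066229,  0.00038486,
       -0.00163335,  0.00097045]), 'tau': array([ 1.71891999e-03, -6.01826978e+01,  6.83783982e-01, -3.00091016e+01,
        1.39495474e-02,  6.37899153e-03, -8.08370288e-06]), 'tcp_pos': array([278.29727897, 559.13810586, 230.54396477]), 'ee_rot': array([-7.18865067e-01, -3.05797686e+00,  2.21413296e-03]), 'ft_force': array([ 0.29998564,  0.23005017, -0.09228805]), 'torque': array([ 0.00916205,  0.00449258, -0.01278574]), 'grip_force': 0.0, 'gripper_width': 1.0018486909033455}
{'fovy': 53.49231950650439, 'cx': 319.14236878904524, 'cy': 207.64982366716058, 'R': array([[ 0.91187158, -0.40983808, -0.0228687 ],
       [-0.26451942, -0.54411539, -0.79622103],
       [ 0.31387848,  0.73210054, -0.60457349]]), 't': array([-408.00166357,  247.09960732,  704.36232228])}
{'fovy': 42.25759247808156, 'cx': 323.3711763037836, 'cy': 198.2240942752956, 'R': array([[-1.01196540e-01, -9.94866386e-01,  3.66353926e-04],
       [-9.74403605e-01,  9.90407751e-02, -2.01813129e-01],
       [ 2.00740814e-01, -2.07797668e-02, -9.79423977e-01]]), 't': array([ 114.75972455,  468.66875765, 1122.4444975 ])}
```

View pics/top0.png

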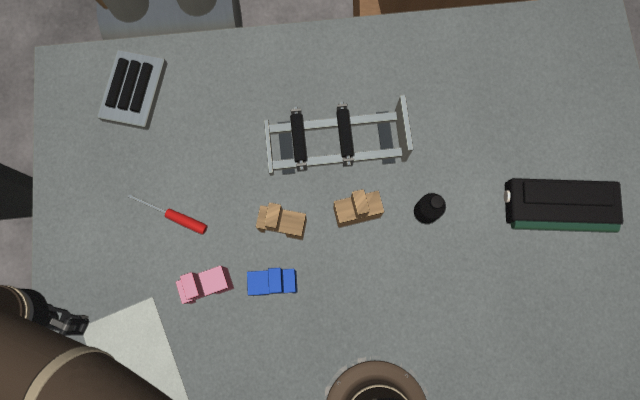

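View pics/side0.png

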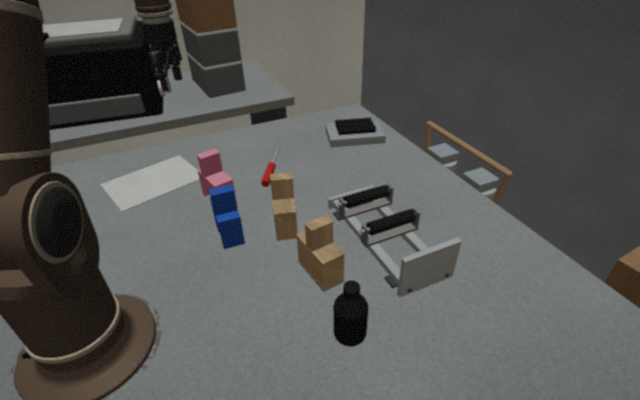

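The top view shows two wooden blocks, at about (281,220) and (358,207). The rack has its plate at (405,125) and rollers at about (345,132) and (298,137). I need an enlarged crop to see which block is slotted.

Run:
```python
from h import *
a=cv2.imread("pics/side0.png")[165:295,255:365]; b=cv2.imread("pics/top0.png")[180:245,245:395]
a=cv2.resize(a,None,fx=4,fy=4,interpolation=2); b=cv2.resize(b,(440,190),interpolation=2)
o=np.zeros((600,800,3),np.uint8); o[:520,:352]=a[:520,:352]; cv2.imwrite("pics/c1.png",np.hstack([a[:520],cv2.copyMakeBorder(cv2.resize(b,(355,154)),0,366,0,0,0)]))
W=np.load("top.npy"); V=np.load("side.npy")
im=cv2.imread("pics/top0.png")
# wood points
for n,M in(("top",W),("side",V)):
    I=cv2.imread(f"pics/{n}0.png"); hsv=cv2.cvtColor(I,cv2.COLOR_BGR2HSV)
    m=(hsv[...,0]>7)&(hsv[...,0]<22)&(hsv[...,1]>80)&(M[...,2]>8)&(M[...,2]<160)&(M[...,0]>300)&(M[...,0]<600)&(abs(M[...,1])<300)
    k,l,s,c=cv2.connectedComponentsWithStats(m.astype(np.uint8))
    for i in range(1,k):
        if s[i,4]<100: continue
        P=M[l==i]
        for lo,hi in((60,95),(120,150)):
            Q=P[(P[:,2]>lo)&(P[:,2]<hi)]
            if len(Q)<10: continue
            q=Q[Q[:,2]>np.median(Q[:,2])-4]
            print(n,i,c[i],len(q),np.median(q[:,2]),cv2.minAreaRect(q[:,:2].astype(np.float32)))
```

```text
top 1 [357.96919431 207.81832543] 711 79.90645713176616 ((444.8436279296875, -7.372959136962891), (49.94202423095703, 101.09203338623047), 7.980406284332275)
top 1 [357.96919431 207.81832543] 291 134.74187206720623 ((445.0317077636719, -7.652446746826172), (49.34539031982422, 26.14947509765625), 7.253436088562012)
top 2 [281.01622545 220.64816396] 710 79.69687528264635 ((431.708984375, 165.37249755859375), (101.28143310546875, 49.760704040527344), 73.52937316894531)
top 2 [281.01622545 220.64816396] 287 134.69952535680815 ((435.70159912109375, 178.02984619140625), (26.138713836669922, 50.46139907836914), 74.1606674194336)
side 1 [306.98260125 235.18197376] 1018 80.21967706507931 ((432.44110107421875, 56.23175048828125), (62.5621337890625, 236.87191772460938), 5.413161277770996)
side 1 [306.98260125 235.18197376] 372 134.4238731642176 ((438.89801025390625, 85.44890594482422), (46.961448669433594, 219.23939514160156), 3.395232915878296)
```

View pics/c1.png

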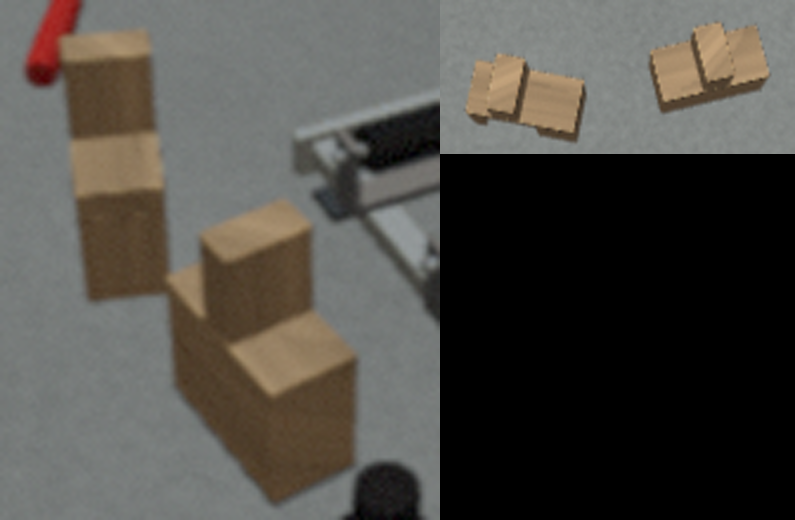

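The left block (top view (281,220)) is the gauge, since the notch shows under its bridge. The right block is solid. Next I'll measure the rack.

Run:
```python
from h import *
W=np.load("top.npy"); im=cv2.imread("pics/top0.png")
g=im.astype(int).max(2)
R=W[90:185,255:420]; G=g[90:185,255:420]; C=R.reshape(-1,3)
def rect(m,t):
    k,l,s,c=cv2.connectedComponentsWithStats(m.astype(np.uint8))
    for i in range(1,k):
        if s[i,4]>25:
            P=R[l==i]; print(t,s[i],np.nanmedian(P[:,2]).round(1),cv2.minAreaRect(P[:,:2].astype(np.float32)), P[:,2].max())
z=R[...,2]
rect((z>92)&(z<106),"plate")
rect((z>58)&(z<90)&(G<70),"rubber")
rect((z>60)&(z<90),"roller all")
rect((z>18)&(z<29),"rails")
rect((z>29)&(z<36),"stop")
```

```text
plate [145   5  13  56 328] 99.6 ((620.9786987304688, -133.00466918945312), (130.89443969726562, 13.142949104309082), 0.5069777965545654) 105.63552794763402
rubber [ 82  16  17  52 609] 77.0 ((624.1661376953125, 3.131911277770996), (120.08814239501953, 28.84397315979004), 0.19780555367469788) 86.47921047095083
rubber [ 35  21  17  52 600] 77.0 ((623.7605590820312, 109.6574935913086), (119.41453552246094, 28.322092056274414), 0.3563670814037323) 85.21848251442218
roller all [143   8  14  58 161] 76.2 ((619.256591796875, -127.00114440917969), (128.20645141601562, 11.974120140075684), 5.310284614562988) 89.95585460501074
roller all [ 81  12  19  64 736] 76.2 ((619.9895629882812, 2.826157569885254), (150.8625946044922, 29.619487762451172), 0.5193866491317749) 86.47921047095083
roller all [ 35  17  18  64 722] 76.2 ((619.4349365234375, 109.68326568603516), (150.11676025390625, 29.144508361816406), 0.34596872329711914) 85.21848251442218
rails [ 95  21  48  14 398] 24.5 ((665.0125122070312, -72.0592041015625), (112.21583557128906, 26.01653289794922), 87.2406997680664) 28.877164340564946
rai
[... 211 characters left out ...]
34765625), (23.41560173034668, 53.23236846923828), 4.31040096282959) 28.94869119103777
rails [ 97  46  56  26 439] 24.5 ((574.9613647460938, -72.86771392822266), (59.87853240966797, 122.35221099853516), 10.30727767944336) 28.999044020518124
rails [ 51  64  38  13 302] 24.5 ((575.3668823242188, 54.69466781616211), (22.890823364257812, 86.61542510986328), 1.213477373123169) 28.689324773179454
rails [ 16  69  26  13 202] 24.6 ((570.9505615234375, 150.8139190673828), (58.47858428955078, 26.775592803955078), 88.44969940185547) 28.920279431658383
stop [  9  30   9  54 190] 31.7 ((618.7357177734375, 182.50254821777344), (130.3321533203125, 10.332180976867676), 0.29239434003829956) 35.89519082640794
```

The rack is nearly square to the world (+0.4°). The plate's inner face is at y≈-127, roller a at y≈3 and roller b at y≈110, with the centre line at x≈620. The gauge handle is at (435.7, 178.0), yaw about -16.3°. Moving above it now.

Request:
{"name": "move_arm", "arguments": {
  "rows": [
    [0.5,-0.95,0,0,0,0.113,1],
    [0.5,-0.95,0,0,0,0.113,1],
    [0.5,-0.95,0,0,0,0.113,1],
    [0.5,-0.95,0,0,0,0.113,1],
    [0.5,-0.95,0,0,0,0.113,1],
    [0.5,-0.95,0,0,0,0.113,1],
    [0.5,-0.95,0,0,0,0.113,1],
    [0.5,-0.95,0,0,0,0.113,1]
  ],
  "newtons": 60
}}

```text
clock: 0.9
tcp_pos: [430.3, 270.4, 231.3]
ee_rot: [0.455, 3.108, -0.002]
ft_force: [-0.7, 0.8, -0.1]
gripper_width: 0.998
grip_force: 0.0
```

Request:
{"name": "move_arm", "arguments": {
  "rows": [
    [0.02,-0.32,0,0,0,0,1],
    [0.02,-0.32,0,0,0,0,1],
    [0.02,-0.32,0,0,0,0,1],
    [0.02,-0.32,0,0,0,0,1],
    [0.02,-0.32,0,0,0,0,1],
    [0.02,-0.32,0,0,0,0,1],
    [0.02,-0.32,0,0,0,0,1],
    [0.02,-0.32,0,0,0,0,1]
  ]
}}

```text
clock: 1.7
tcp_pos: [434.3, 179.3, 231.2]
ee_rot: [-0.443, -3.11, 0.0]
ft_force: [-1.1, -0.3, 1.1]
gripper_width: 1.0
grip_force: 0.0
```

Run:
```python
from h import *
im,M=cloud("wrist"); s=read_state(); print(s["tcp_pos"],s["ee_rot"])
cv2.imwrite("pics/w1.png",im[...,::-1])
hsv=cv2.cvtColor(im,cv2.COLOR_RGB2HSV)
for lo,hi in((74,86),(128,141)):
    m=(M[...,2]>lo)&(M[...,2]<hi)&(hsv[...,1]>70)&(M[...,1]>90)&(M[...,1]<250)&(abs(M[...,0]-435)<70)
    Q=M[m]; print(lo,len(Q),np.median(Q[:,2]),cv2.minAreaRect(Q[:,:2].astype(np.float32)))
```

```text
[434.36200164 179.04434818 231.16400097] [-4.43592765e-01 -3.10992582e+00  1.87995112e-04]
74 3893 80.11875695743265 ((430.7168884277344, 164.47740173339844), (101.26483154296875, 49.81892013549805), 73.27973175048828)
128 2050 135.01982508192415 ((434.1437683105469, 177.13861083984375), (26.05307388305664, 49.097412109375), 73.34217834472656)
```

View pics/w1.png

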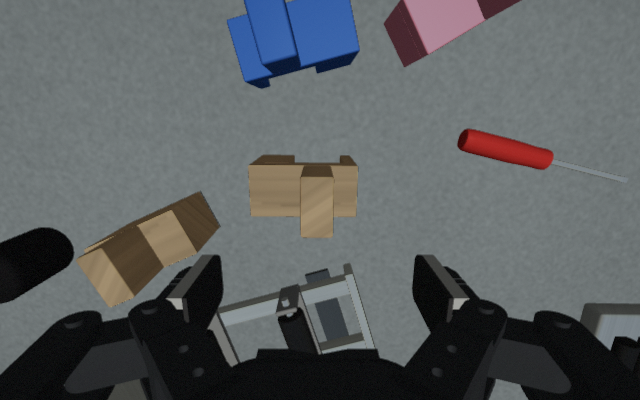

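The wrist view shows the gauge at (303,195), with the thick leg at (272,158) and the thin leg at (348,158) behind the slot. It sits under the tool to within 2 mm. Descending and gripping.

Request:
{"name": "move_arm", "arguments": {
  "rows": [
    [0,-0.006,-0.15,0,0,0,1],
    [0,-0.006,-0.3,0,0,0,1],
    [0,-0.006,-0.42,0,0,0,1],
    [0,-0.006,-0.465,0,0,0,1],
    [0,-0.006,-0.465,0,0,0,1],
    [0,-0.006,-0.465,0,0,0,0],
    [0,-0.006,-0.465,0,0,0,0],
    [0,-0.006,-0.465,0,0,0,0]
  ],
  "newtons": 60
}}

```text
clock: 2.55
tcp_pos: [435.3, 177.2, 93.0]
ee_rot: [0.445, 3.108, 0.002]
ft_force: [-0.1, 0.4, 0.1]
gripper_width: 0.513
grip_force: 0.0
```

Request:
{"name": "move_arm", "arguments": {
  "rows": [
    [0,0,0,0,0,0,0],
    [0,0,0,0,0,0,0],
    [0,0,0,0,0,0,0],
    [0,0,0,0,0,0,0],
    [0,0,0,0,0,0,0],
    [0,0,0,0,0,0,0],
    [0,0,0,0,0,0,0],
    [0,0,0,0,0,0,0]
  ]
}}

```text
clock: 3.35
tcp_pos: [435.1, 177.3, 92.5]
ee_rot: [0.444, 3.109, 0.002]
ft_force: [0.5, 0.8, 6.7]
gripper_width: 0.295
grip_force: 63.8
```

Request:
{"name": "move_arm", "arguments": {
  "rows": [
    [0,0,0.15,0,0,0,0],
    [0,0,0.3,0,0,0,0],
    [0.08,-0.08,0.433,0,0,0.05,0],
    [0.18,-0.18,0.433,0,0,0.1,0],
    [0.28,-0.28,0.433,0,0,0.15,0],
    [0.38,-0.38,0.433,0,0,0.186,0],
    [0.48,-0.48,0.433,0,0,0.186,0],
    [0.58,-0.57,0.433,0,0,0.186,0]
  ]
}}

```text
clock: 4.15
tcp_pos: [608.8, 3.8, 221.1]
ee_rot: [0.012, -3.14, 0.001]
ft_force: [1.0, 0.7, -2.5]
gripper_width: 0.294
grip_force: 62.6
```

Request:
{"name": "move_arm", "arguments": {
  "rows": [
    [0.037,-0.01,0,0,0,0,0],
    [0.037,-0.01,0,0,0,0,0],
    [0.037,-0.01,0,0,0,0,0],
    [0.037,-0.01,0,0,0,0,0],
    [0.037,-0.01,0,0,0,0,0],
    [0.037,-0.01,0,0,0,0,0],
    [0.037,-0.01,0,0,0,0,0],
    [0.037,-0.01,0,0,0,0,0]
  ]
}}

```text
clock: 4.95
tcp_pos: [619.5, 2.9, 221.9]
ee_rot: [-0.013, 3.141, 0.0]
ft_force: [-0.5, -0.7, -2.7]
gripper_width: 0.297
grip_force: 62.7
```

```bash
cat > g.py <<'E'
from h import *
import sys
s=read_state(); print(s["clock"],s["tcp_pos"],s["ee_rot"],s["ft_force"])
for n in ("wrist","top","side"):
    im,M=cloud(n); cv2.imwrite(f"pics/{n}{sys.argv[1]}.png",im[...,::-1])
    if n=="side": continue
    g=im.max(2); z=M[...,2]
    B=(M[...,0]>540)&(M[...,0]<700)&(M[...,1]>-150)&(M[...,1]<200)
    def rect(m,t):
        k,l,s,c=cv2.connectedComponentsWithStats((m&B).astype(np.uint8))
        for i in range(1,k):
            if s[i,4]>60:
                P=M[l==i]; r=cv2.minAreaRect(P[:,:2].astype(np.float32)); print(n,t,c[i].round(),s[i,4],np.median(P[:,2]).round(1),np.round(r[0],1),np.round(r[1],1),round(r[2],1),"y",np.percentile(P[:,1],[1,99]).round(1))
    rect((z>58)&(z<90)&(g<70),"rubber"); rect((z>94)&(z<105)&(g>70),"z~100")
    hsv=cv2.cvtColor(im,cv2.COLOR_RGB2HSV)
    rect((z>90)&(z<270)&(hsv[...,0]>7)&(hsv[...,0]<22)&(hsv[...,1]>80),"wood")
E
python3 g.py 2
```

```text
4.95 [619.49316811   2.92680498 221.87003781] [-1.28457812e-02  3.14135062e+00  1.87115823e-04] [-0.53333773 -0.68643466 -2.70871519]
wrist rubber [317. 163.] 1996 78.1 [594.1   1.3] [59.8 28.5] 0.4 y [-12.7  15.3]
wrist rubber [429. 190.] 3869 77.7 [624.2 108.3] [121.6  29.6] 0.5 y [ 93.5 120. ]
wrist z~100 [159. 191.] 2416 99.8 [ 620.1 -133.8] [130.   12.7] 0.6 y [-139.7 -127.8]
wrist wood [298. 226.] 8722 211.4 [616.7 -11. ] [ 46.7 101.3] 0.6 y [-60.9  37.3]
wrist wood [382. 254.] 145 210.1 [620.1  31.1] [18.9 16.6] 0.7 y [23.2 39.3]
wrist wood [265. 250.] 71 209.7 [616.6 -24.6] [ 6.6 14.1] 45.6 y [-30.2 -19.9]
wrist wood [238. 253.] 202 209.5 [620. -40.] [ 8.3 19.9] 9.2 y [-48.8 -30.1]
top rubber [298. 137.] 590 77.2 [624.  109.9] [118.6  27.9] 0.3 y [ 96.3 123.6]
top rubber [343. 141.] 206 76.7 [601.4  10.3] [73.6 14.5] 1.3 y [ 2.8 17.3]
top wood [334. 119.] 294 208.3 [613.8  29.8] [30.1 40.2] 89.9 y [15.4 41.6]
```

View pics/wrist2.png

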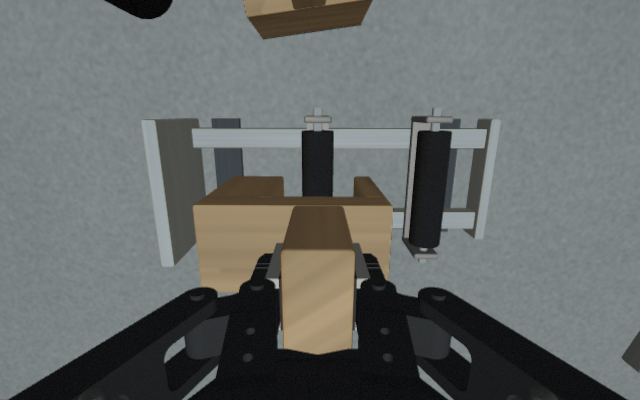

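The gauge is straight above roller a. In the wrist view the roller shows at (317,163), in the slot between the legs at (243,190) and (370,190). Lowering it astride.

Request:
{"name": "move_arm", "arguments": {
  "rows": [
    [0,0,-0.08,0,0,0,0],
    [0,0,-0.16,0,0,0,0],
    [0,0,-0.24,0,0,0,0],
    [0,0,-0.307,0,0,0,0],
    [0,0,-0.307,0,0,0,0],
    [0,0,-0.307,0,0,0,0],
    [0,0,-0.307,0,0,0,0],
    [0,0,-0.307,0,0,0,0]
  ]
}}

```text
clock: 5.9
tcp_pos: [620.4, 2.7, 131.0]
ee_rot: [-0.012, 3.139, 0.0]
ft_force: [0.0, -0.9, -2.0]
gripper_width: 0.301
grip_force: 62.5
```

Request:
{"name": "move_arm", "arguments": {
  "rows": [
    [0,-0.03,0,0,0,0,0],
    [0,-0.06,0,0,0,0,0],
    [0,-0.09,0,0,0,0,0],
    [0,-0.12,0,0,0,0,0],
    [0,-0.15,0,0,0,0,0],
    [0,-0.18,0,0,0,0,0],
    [0,-0.2,0,0,0,0,0],
    [0,-0.2,0,0,0,0,0]
  ]
}}

```text
clock: 6.7
tcp_pos: [619.3, -59.3, 129.5]
ee_rot: [0.01, -3.141, 0.002]
ft_force: [-0.2, 0.1, -2.2]
gripper_width: 0.299
grip_force: 62.7
```

Request:
{"name": "move_arm", "arguments": {
  "rows": [
    [0,-0.003,0,0,0,0,0],
    [0,-0.006,0,0,0,0,0],
    [0,-0.009,0,0,0,0,0],
    [0,-0.01,0,0,0,0,0],
    [0,-0.01,0,0,0,0,0],
    [0,-0.01,0,0,0,0,0],
    [0,-0.01,0,0,0,0,0],
    [0,-0.01,0,0,0,0,0]
  ]
}}

```text
clock: 7.5
tcp_pos: [619.4, -59.9, 129.4]
ee_rot: [0.013, -3.141, -0.001]
ft_force: [-0.8, 1.6, -4.1]
gripper_width: 0.3
grip_force: 62.4
```

Request:
{"name": "move_arm", "arguments": {
  "rows": [
    [0,-0.003,0,0,0,0,0],
    [0,-0.006,0,0,0,0,0],
    [0,-0.01,0,0,0,0,0],
    [0,-0.01,0,0,0,0,0],
    [0,-0.01,0,0,0,0,0],
    [0,-0.01,0,0,0,0,0],
    [0,-0.01,0,0,0,0,0],
    [0,-0.01,0,0,0,0,0]
  ]
}}

```text
clock: 8.3
tcp_pos: [619.8, -63.6, 129.8]
ee_rot: [-0.012, 3.141, -0.0]
ft_force: [-1.6, 1.3, -2.9]
gripper_width: 0.295
grip_force: 62.5
```

```bash
python3 g.py 3
```

```text
8.3 [619.75258043 -63.5538858  129.75095351] [-1.21101289e-02  3.14114386e+00 -4.71634416e-04] [-1.57743867  1.29375298 -2.87829989]
wrist rubber [573. 217.] 9612 76.2 [618.4 106.7] [148.6  28.5] 0.6 y [ 93.  118.1]
wrist rubber [336. 167.] 2652 78.0 [583.  -52.6] [36.9 30.6] 0.4 y [-67.9 -38.3]
wrist z~100 [199. 186.] 3034 100.0 [ 594.8 -127.2] [75.4 92. ] 40.0 y [-140.   -73.7]
wrist z~100 [366. 197.] 142 101.8 [594.1 -42.8] [ 0.8 31.7] 0.4 y [-57.8 -27.3]
wrist wood [293. 240.] 12703 118.1 [618.8 -77.5] [ 50.2 101.4] 0.5 y [-126.8  -28.2]
top rubber [298. 137.] 584 77.3 [623.9 109.9] [120.4  27.9] 0.4 y [ 96.2 123.5]
top rubber [370. 145.] 214 77.5 [583.4 -51.2] [37.5 29. ] 1.5 y [-65.4 -37.2]
top wood [367. 129.] 304 118.0 [607.4 -35.4] [56.3 32.3] 44.0 y [-61.3 -24.6]
```

View pics/wrist3.png

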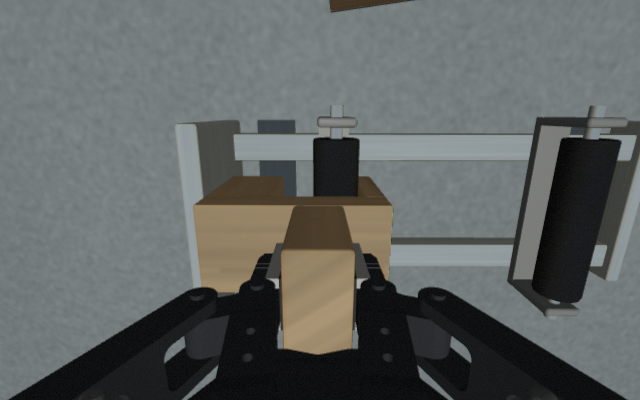

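Roller a is at y≈-52 with the thick leg at the plate (wood edge at -126.8, plate face about -127.5). I'll press on gently to confirm contact.

Request:
{"name": "move_arm", "arguments": {
  "rows": [
    [0,-0.002,0,0,0,0,0],
    [0,-0.004,0,0,0,0,0],
    [0,-0.005,0,0,0,0,0],
    [0,-0.005,0,0,0,0,0],
    [0,-0.005,0,0,0,0,0],
    [0,-0.005,0,0,0,0,0],
    [0,-0.005,0,0,0,0,0],
    [0,-0.005,0,0,0,0,0]
  ]
}}

```text
clock: 9.25
tcp_pos: [619.8, -63.8, 129.7]
ee_rot: [-0.013, 3.141, 0.002]
ft_force: [-1.0, 5.4, -0.6]
gripper_width: 0.299
grip_force: 62.9
```

Request:
{"name": "move_arm", "arguments": {
  "rows": [
    [0,0.02,0,0,0,0,0],
    [0,0.041,0,0,0,0,0],
    [0,0.041,0,0,0,0,0],
    [0,0.041,0.08,0,0,0,0],
    [0,0.041,0.16,0,0,0,0],
    [0,0.041,0.24,0,0,0,0],
    [0,0.041,0.307,0,0,0,0],
    [0,0.041,0.307,0,0,0,0]
  ]
}}

```text
clock: 10.05
tcp_pos: [621.3, -53.2, 224.8]
ee_rot: [-0.012, 3.136, -0.001]
ft_force: [0.9, -1.0, -3.0]
gripper_width: 0.302
grip_force: 62.9
```

Request:
{"name": "move_arm", "arguments": {
  "rows": [
    [-0.003,0.1,0,0,0,0,0],
    [-0.003,0.22,0,0,0,0,0],
    [-0.003,0.34,0,0,0,0,0],
    [-0.003,0.45,0,0,0,0,0],
    [-0.003,0.535,0,0,0,0,0],
    [-0.003,0.535,0,0,0,0,0],
    [-0.003,0.535,0,0,0,0,0],
    [-0.003,0.535,0,0,0,0,0]
  ]
}}

```text
clock: 10.85
tcp_pos: [618.5, 106.3, 220.9]
ee_rot: [0.01, -3.141, 0.002]
ft_force: [0.3, 0.6, -2.3]
gripper_width: 0.296
grip_force: 62.7
```

```bash
python3 g.py 4
```

```text
10.85 [618.53553302 106.27616302 220.86803128] [ 9.68865362e-03 -3.14065994e+00  2.15592963e-03] [ 0.32686502  0.63713038 -2.25442668]
wrist rubber [152. 190.] 4117 77.3 [625.2 -51.4] [121.2  28. ] 0.3 y [-64.2 -38.1]
wrist rubber [321. 163.] 2009 78.0 [593.3 108.6] [28.7 59.9] 89.8 y [ 94.2 122.5]
wrist z~100 [ 38. 192.] 2774 99.6 [ 620.2 -133.7] [130.   14.2] 0.2 y [-139.8 -127.3]
wrist wood [297. 230.] 10135 209.0 [615.7  92.3] [ 46.6 101.2] 0.5 y [ 42.8 141.6]
wrist wood [211. 215.] 68 208.4 [598.7  50.5] [5.  9.6] 4.3 y [46.3 55. ]
top rubber [369. 121.] 344 78.0 [632.2 -52.2] [104.4  28. ] 1.7 y [-65.  -37.7]
top z~100 [406. 123.] 315 99.5 [ 620.7 -132.8] [131.8  13.2] 0.2 y [-139.2 -126.4]
```

Request:
{"name": "move_arm", "arguments": {
  "rows": [
    [0,0.007,-0.08,0,0,0,0],
    [0,0.007,-0.16,0,0,0,0],
    [0,0.007,-0.24,0,0,0,0],
    [0,0.007,-0.307,0,0,0,0],
    [0,0.007,-0.307,0,0,0,0],
    [0,0.007,-0.307,0,0,0,0],
    [0,0.007,-0.307,0,0,0,0],
    [0,0.007,-0.307,0,0,0,0]
  ]
}}

```text
clock: 11.8
tcp_pos: [619.6, 110.1, 131.1]
ee_rot: [-0.012, 3.139, 0.001]
ft_force: [0.0, 0.3, -2.6]
gripper_width: 0.292
grip_force: 62.5
```

Request:
{"name": "move_arm", "arguments": {
  "rows": [
    [0,-0.03,0,0,0,0,0],
    [0,-0.06,0,0,0,0,0],
    [0,-0.1,0,0,0,0,0],
    [0,-0.14,0,0,0,0,0],
    [0,-0.18,0,0,0,0,0],
    [0,-0.22,0,0,0,0,0],
    [0,-0.25,0,0,0,0,0],
    [0,-0.26,0,0,0,0,0]
  ]
}}

```text
clock: 12.6
tcp_pos: [618.8, 30.0, 129.6]
ee_rot: [-0.009, 3.141, -0.001]
ft_force: [0.8, 3.0, -0.3]
gripper_width: 0.297
grip_force: 62.8
```

Request:
{"name": "move_arm", "arguments": {
  "rows": [
    [0,-0.003,0,0,0,0,0],
    [0,-0.006,0,0,0,0,0],
    [0,-0.009,0,0,0,0,0],
    [0,-0.01,0,0,0,0,0],
    [0,-0.01,0,0,0,0,0],
    [0,-0.01,0,0,0,0,0],
    [0,-0.01,0,0,0,0,0],
    [0,-0.01,0,0,0,0,0]
  ]
}}

```text
clock: 13.4
tcp_pos: [618.4, 29.3, 129.4]
ee_rot: [0.013, -3.141, -0.0]
ft_force: [-2.3, 2.0, -3.5]
gripper_width: 0.297
grip_force: 62.4
```

```bash
python3 g.py 5
```

```text
13.4 [618.35650415  29.34154806 129.42859524] [ 1.28577378e-02 -3.14084400e+00 -1.43492684e-04] [-2.33458125  2.04262889 -3.50702923]
wrist rubber [205. 122.] 84 67.8 [554.4 -42.2] [5.6 2.2] 8.3 y [-43.6 -41.2]
wrist rubber [189. 196.] 4459 78.6 [616.3 -50.7] [ 31.8 103.9] 88.7 y [-64.8 -38.8]
wrist rubber [336. 167.] 2514 78.1 [581.8  40. ] [35.8 29.9] 0.7 y [25.7 53.8]
wrist z~100 [ 37. 226.] 5882 99.7 [ 620.  -133.8] [129.5  14.7] 0.1 y [-139.9 -127.5]
wrist z~100 [287. 196.] 664 101.1 [593.   15.8] [  1.1 100.1] 0.3 y [-33.7  64.8]
wrist wood [304. 228.] 6465 136.7 [615.5  15.2] [ 46.6 101.3] 0.6 y [-34.7  62.9]
top z~100 [405. 117.] 244 99.9 [ 623.4 -133.1] [123.4  12.5] 0.5 y [-139.3 -126.9]
top wood [320. 134.] 135 116.7 [611.5  60.4] [38.2 15.5] 4.2 y [51.8 67.9]
```

Request:
{"name": "move_arm", "arguments": {
  "rows": [
    [0,-0.002,0,0,0,0,0],
    [0,-0.004,0,0,0,0,0],
    [0,-0.006,0,0,0,0,0],
    [0,-0.006,0,0,0,0,0],
    [0,-0.006,0,0,0,0,0],
    [0,-0.006,0,0,0,0,0],
    [0,-0.006,0,0,0,0,0],
    [0,-0.006,0,0,0,0,0]
  ]
}}

```text
clock: 14.35
tcp_pos: [618.8, 27.1, 129.7]
ee_rot: [-0.012, 3.141, -0.0]
ft_force: [-0.8, 1.7, -2.9]
gripper_width: 0.294
grip_force: 62.5
```

```bash
python3 g.py 6
```

```text
14.35 [618.82827299  27.141982   129.70324281] [-1.22389713e-02  3.14124425e+00 -2.58066874e-04] [-0.8271339   1.74745487 -2.90887312]
wrist rubber [209. 122.] 78 67.4 [554.8 -42. ] [1.5 5.1] 83.1 y [-42.8 -41.3]
wrist rubber [192. 192.] 4108 78.4 [615.9 -51.9] [102.7  30.9] 0.7 y [-64.8 -38.8]
wrist rubber [336. 167.] 2577 78.1 [582.3  38.1] [36.7 30.4] 0.8 y [22.8 51.6]
wrist z~100 [ 41. 224.] 5913 99.6 [ 620.  -133.9] [129.6  14.6] 0.4 y [-140.  -127.4]
wrist z~100 [287. 196.] 663 101.3 [593.4  13.5] [  1.  100.3] 0.3 y [-35.6  62.6]
wrist wood [304. 228.] 6517 136.5 [616.2  12.8] [ 47. 101.] 0.4 y [-36.9  60.8]
top z~100 [405. 115.] 228 99.8 [ 630.7 -132.9] [110.7  13. ] 0.5 y [-139.2 -126.4]
top wood [321. 134.] 142 117.0 [611.3  59. ] [37.1 17.3] 5.5 y [49.1 65.7]
```

View pics/wrist6.png

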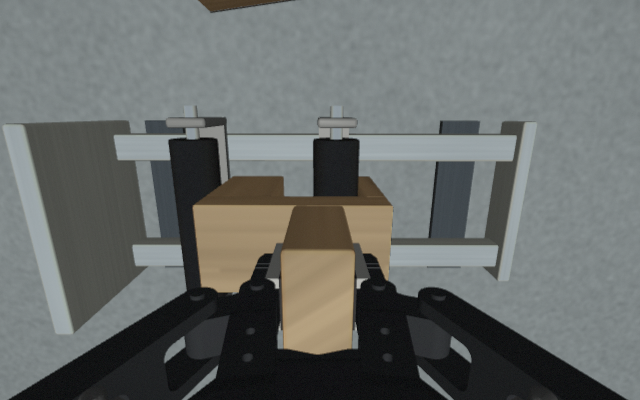

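Roller b is at (336,167), y=38.1, and roller a is unmoved at y=-51.9, so the spacing is 90 mm. I'll back off, lift, and carry the gauge to the free bench spot.

Request:
{"name": "move_arm", "arguments": {
  "rows": [
    [0,0.02,0,0,0,0,0],
    [0,0.036,0,0,0,0,0],
    [0,0.036,0,0,0,0,0],
    [0,0.036,0.08,0,0,0,0],
    [0,0.036,0.16,0,0,0,0],
    [0,0.036,0.24,0,0,0,0],
    [0,0.036,0.307,0,0,0,0],
    [0,0.036,0.307,0,0,0,0]
  ]
}}

```text
clock: 15.3
tcp_pos: [620.5, 38.0, 224.8]
ee_rot: [-0.012, 3.136, 0.001]
ft_force: [-0.1, -0.2, -2.1]
gripper_width: 0.296
grip_force: 62.8
```

Request:
{"name": "move_arm", "arguments": {
  "rows": [
    [-0.1,0.08,0,0,0,0,0],
    [-0.2,0.16,0,0,0,0,0],
    [-0.3,0.24,0,0,0,0,0],
    [-0.4,0.32,0,0,0,0,0],
    [-0.5,0.4,0,0,0,0,0],
    [-0.58,0.47,0,0,0,0,0],
    [-0.58,0.47,0,0,0,0,0],
    [-0.58,0.47,0,0,0,0,0]
  ]
}}

```text
clock: 16.1
tcp_pos: [444.1, 179.4, 221.0]
ee_rot: [0.015, -3.141, 0.001]
ft_force: [0.2, -0.7, -2.5]
gripper_width: 0.298
grip_force: 62.7
```

Request:
{"name": "move_arm", "arguments": {
  "rows": [
    [0,0,-0.12,0,0,0,0],
    [0,0,-0.24,0,0,0,0],
    [0,0,-0.34,0,0,0,0],
    [0,0,-0.39,0,0,0,0],
    [0,0,-0.41,0,0,0,0],
    [0,0,-0.41,0,0,0,0],
    [0,0,-0.41,0,0,0,0],
    [0,0,-0.41,0,0,0,0]
  ]
}}

```text
clock: 16.9
tcp_pos: [445.6, 179.2, 99.7]
ee_rot: [-0.012, 3.14, 0.001]
ft_force: [-0.4, -0.5, -1.8]
gripper_width: 0.295
grip_force: 62.6
```

Request:
{"name": "move_arm", "arguments": {
  "rows": [
    [0,0,-0.006,0,0,0,0],
    [0,0,-0.012,0,0,0,0],
    [0,0,-0.018,0,0,0,0],
    [0,0,-0.021,0,0,0,0],
    [0,0,-0.021,0,0,0,0],
    [0,0,-0.021,0,0,0,0],
    [0,0,-0.021,0,0,0,0],
    [0,0,-0.021,0,0,0,0]
  ]
}}

```text
clock: 17.7
tcp_pos: [444.7, 179.3, 92.5]
ee_rot: [-0.013, 3.141, 0.0]
ft_force: [-1.0, -0.2, 1.6]
gripper_width: 0.299
grip_force: 63.0
```

Contact with the bench: the vertical force went from -2 to +1.6 N. Opening partway, then fully, and rising.

Request:
{"name": "move_arm", "arguments": {
  "rows": [
    [0,0,0,0,0,0,0.6],
    [0,0,0,0,0,0,0.6],
    [0,0,0,0,0,0,0.8],
    [0,0,0,0,0,0,1],
    [0,0,0,0,0,0,1],
    [0,0,0,0,0,0,1],
    [0,0,0,0,0,0,1],
    [0,0,0,0,0,0,1]
  ]
}}

```text
clock: 18.5
tcp_pos: [444.7, 179.1, 92.4]
ee_rot: [0.012, -3.142, -0.0]
ft_force: [0.1, 0.4, -0.3]
gripper_width: 0.997
grip_force: 0.0
```

Request:
{"name": "move_arm", "arguments": {
  "rows": [
    [0,0,0.05,0,0,0,1],
    [0,0,0.12,0,0,0,1],
    [0,0,0.24,0,0,0,1],
    [0,0,0.36,0,0,0,1],
    [0,0,0.45,0,0,0,1],
    [0,0,0.45,0,0,0,1],
    [0,0,0.45,0,0,0,1],
    [0,0,0.45,0,0,0,1]
  ]
}}

```text
clock: 19.3
tcp_pos: [444.0, 178.9, 226.4]
ee_rot: [0.012, -3.14, 0.001]
ft_force: [0.4, 0.3, -0.1]
gripper_width: 1.002
grip_force: 0.0
```

```bash
python3 g.py 7
python3 - <<'E'
import cv2,numpy as np
a=cv2.imread("pics/wrist7.png");b=cv2.imread("pics/side7.png")
cv2.imwrite("pics/v7.png",np.hstack([cv2.resize(a,(400,250)),cv2.resize(b,(400,250))]))
E
```

```text
19.3 [444.0426698  178.85132246 226.37537778] [ 1.24531876e-02 -3.14005356e+00  1.22037288e-03] [ 0.44029647  0.2620244  -0.08437114]
wrist rubber [104. 302.] 860 71.5 [568.5 -51.8] [28.9 48.8] 89.9 y [-64.6 -38. ]
wrist rubber [ 26. 316.] 1596 75.6 [ 584.9 -128.6] [61.9  9.3] 7.0 y [-135.5 -127. ]
wrist rubber [123. 387.] 175 72.4 [676.  -45.7] [15.5 17.8] 74.2 y [-54.4 -38.4]
wrist z~100 [  5. 345.] 441 99.7 [ 593.9 -132.6] [12.3 66.9] 85.6 y [-139.6 -127.5]
top rubber [368. 130.] 612 77.1 [624.4 -51.6] [118.6  29.1] 0.5 y [-65.1 -37.3]
top rubber [329. 134.] 592 77.0 [623.6  39.4] [118.7  28.1] 0.5 y [25.7 53.1]
top z~100 [406. 123.] 310 99.7 [ 620.4 -133. ] [ 12.9 131.3] 89.8 y [-139.  -126.8]
```

View pics/v7.png

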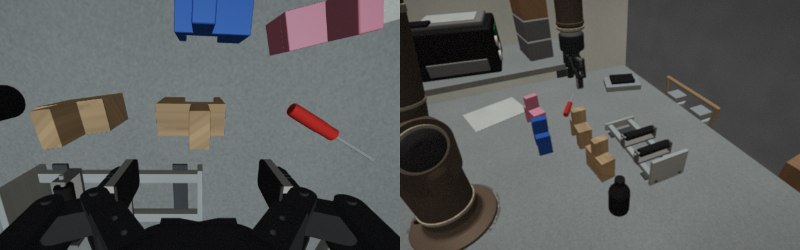

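The gauge stands upright on the bench at (190,120) in the left half, and the fingers are clear of it. The rollers are at -51.7 and 39.2, so both gaps are about 60 mm. Handing in.

```bash
python3 -c "
from workcell import arm
print(arm.close_job())"
```

```text
the job is handed in; nothing more can be done
None
```

I handed the job in at about 19 s: both rollers measured within about 1 mm of their 60 mm gaps, and the gauge stands upright and released on the bench off the rack; no verdict was returned.

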